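# Tip a jar into the stamping cradle and seat it against the end stop

## Task

Lay the standing spice jar in the stamping cradle for date stamping, without picking it up: slide it upright until its foot rests against the middle of the cradle's low front edge, then push it high up so that it tips over that edge and lies in the trough with its lid pointing at the end stop. Then slide it along the trough from its foot end until the lid meets the end stop's steel pad, whose setting differs each time, and press it there with a steady push of about 8 N for a second, never more than 16 N; leave it lying there and do not disturb the other things.

Things in the scene. Friction and masses are not known exactly. Their poses are not given: they have to be found in the camera images.
- jar: the spice jar with a round white lid (46 mm across), 98 mm tall, about 0.25 kg (varies), standing on the table a few cm before the cradle's front edge. Its body is a rounded square, 45 mm across the flats and 54 mm across the corners, a flat within 0.3 rad of facing the edge. Origin: centre of its underside; its z axis runs from foot to lid (up while it stands).
- jar_lid (a point): centre of the top of the jar's lid, 98 mm from the origin of jar along its z axis.
- cradle: wooden stamping cradle fixed to the table, 160 mm long, 92 mm wide. Origin: on the table under the middle of its front edge; x points level along the trough from the front edge to the end stop, z up, y across. Fully home, the lying jar's origin is at z = 33 mm and, as the pad of the end stop is set, at x = 18 to 30 mm here.
- front_edge (a point): middle of the top of the cradle's front edge: an upright step 10 mm high (8 mm beyond 18 mm either side), the low stop for the jar's foot. A jar standing with its foot against it has its origin 23 to 26 mm before it. Axes as the cradle's.
- trough (a point): point on the cradle's middle line, on the bed 64 mm past the front edge. The flat rubber-lined bed, 10 mm above the table, runs from the front edge to the end stop. From 16 mm past the edge, two cheeks flank it, sloping up and outward at 45 degrees from 18 mm either side of the middle line to 34 mm above the table. A lying jar's axis is 23 mm above the bed.
- end_stop: end stop fixed across the trough's far end: an upright aluminium plate 44 mm wide, top 54 mm above the table; its origin is in the middle of its front face's foot, 136 mm past the front edge. Through it runs a stiff screw spindle with a round steel pad, 32 mm across, on the trough's axis. The lid meets this pad; its face is set anywhere from 8 to 20 mm before the plate. It is rigid.
- ink_pad: bystander, leave it alone: flat dark stamp-pad tin, 76x112x15 mm; origin at the centre of its underside
- date_stamp: bystander, leave it alone: hand stamp with a turned wooden grip, 33x52x107 mm, standing on its rubber; origin at the centre of its underside
- iron_weight: bystander, leave it alone: round cast-iron knob weight, 52 mm across, 50 mm high; origin at the centre of its underside
- mug: bystander, leave it alone: striped mug, 86x120x90 mm; origin at the centre of its underside
- tin: bystander, leave it alone: food tin, 75 mm across, 58 mm high; origin at the centre of its underside
- tape: bystander, leave it alone: roll of masking tape lying flat, 100 mm across, 25 mm high; origin at the centre of its underside

How it is judged:
On the way, in this order (a step that is already met when the one before it is completed fails the run):
1. the jar stands upright with its foot against the middle of the cradle's front edge (within about 3 mm along, 8 mm across) (angle between jar's own z axis and vertical below 0.1 rad and x of jar in the frame of cradle above -0.0275 m and y of jar in the frame of cradle between -0.008 and 0.008 m), for 0.2 s.
2. the jar lies on its side in the trough, lid toward the end stop (angle between jar's own z axis and vertical between 1.49 and 1.65 rad and y of jar in the frame of cradle between -0.006 and 0.006 m and angle between the z axis of jar and the x axis of cradle, either way round below 0.08 rad and x of jar_lid in the frame of cradle above 0.06 m), for 0.2 s.
3. the fingers press the jar's lid against the end stop with 4 to 13 N for 0.6 s (all of step 2 and contact force between jar and end_stop between 4 and 13 N and contact force between the fingers and jar above 2 N), for 0.6 s.
At the end, for the whole second after the job is handed in: The jar lies at rest in the trough, its axis within 0.08 rad of level and of the trough's direction and within 6 mm of the middle line, lid toward the end stop and its foot 15.5 to 32.5 mm past the front edge, released; the bystanders are where they stood (all of step 2 and x of jar in the frame of cradle between 0.0155 and 0.0325 m and linear speed of jar below 0.02 m/s); the robot touches nothing.
It fails at once if the jar is pressed against the end stop with more than 16 N (contact force between jar and end_stop above 16 N).
It fails at once if the jar is picked up: its foot's centre rises more than 50 mm above the table (height (world z) of jar above 0.05 m).
It fails at once if a bystander is moved more than 15 mm (distance of any of ink_pad, date_stamp, iron_weight, mug, tin, tape from where it was at the start of the episode above 0.015 m).
It also fails if it takes over 72 s, if anything falls off the work surface, if the arm or the gripper's body presses on something with over 40 N, if the wrist force passes 120 N, or if a joint passes its speed limit or range.

## Robot

A 6-joint arm with a two-finger parallel gripper is mounted at the origin on the work surface; the furniture and walls round the work are solid. World frame = base frame: x ahead of the robot, y to its left, z up, the work surface at z = 0. Lengths are in m, angles in rad, forces in N, time in s.
With the tool pointing down it reaches from about 0.275 to 0.875 m from the base axis. Payload 12.5 kg.
Tool frame: the origin (TCP) lies on the centre line of the jaws, within the pads' length; the fingertips stand r.finger_overhang ahead of it and the grasp point (between the pads) lies 3 mm ahead of it (r.finger_overhang is the distance from the TCP to the fingertips, in m); z points along the fingers, y is the direction in which the jaws open and shut (so a half turn about z gives the same grasp; the last joint's range is limited). The gripper opens to 85 mm and grips with 20 to 120 N. Pads are 22 mm wide; open, the fingers measure 114 mm over their backs; the gripper's body (76 mm by 85 mm) begins 54 mm behind the grasp point. The pads swing forward as they close: fully open they stand 13 mm farther back than shut.
Start: joints at [1.222, 0.351, 1.652, -0, 1.139, -0.085], TCP at [0.143, 0.531, 0.253] pointing down, gripper open.
Joint ranges: [-2.75, 2.75], [-0.79, 2.1], [0.01, 2.65], [-1.57, 4.71], [0.07, 3.14], [-2.87, 2.87]. Speed limits (rad/s): [2.22, 2.22, 2.79, 3.14, 3.14, 3.14].

## Interface

Orientations are given as a unit quaternion [x, y, z, w].
In Python, from cell import r, optics gives the robot as it stands. The module is installed in compiled form; this text tells all that it offers. Calls block until the motion is done:
- r.move_to(position, orientation): joint-space move of the TCP to a pose.
- r.move_linear(position, rot=None, vel=0.15): straight line of the TCP; rot=None keeps the orientation; vel is the mean speed in m/s.
- r.set_joints(angles): joint-space move.
- r.set_gripper(opening, squeeze=None): opening from 0.0 (shut) to 1.0 (fully open); squeeze is the grip in N (None keeps the last); returns when the fingers have stopped.
- r.sleep(seconds).
- r.inverse_kinematics(position, orientation): joint angles nearest the present ones, or None.
- optics.get_image(name): name is "scene" or "top"; returns a dict with "pixels" (420x560x3 uint8, red, green, blue), "depth" (420x560 float32, m along the optical axis (not along the pixel's ray), 0 where there is no reading), "fx", "fy", "cx", "cy" (pixels), "camera_from_world" (4x4, takes a point from world to camera coordinates). Camera axes: x right, y down, z forward; pixel columns grow to the right and rows downward; lengths in m; the calibration is good to about 2 mm. A picture is of the moment at which its call begins.
A pose or a line that the arm cannot do raises r.PlanningError and nothing moves.
- r.hand_in(): hands the job in, once; it reports no verdict.
Readings, each from a call of its own:
- r.current_t(): time.
- r.current_q(): joint angles.
- r.current_qvel(): joint speeds.
- r.current_effort(): joint torques, N m.
- r.current_tool_pos(): TCP position.
- r.current_ee_rot(): TCP orientation.
- r.current_contact_force(): force on the tool from outside, world axes, zero at the start.
- r.current_torque(): the same for the moment, N m.
- r.current_opening(): opening from 0.0 (shut) to 1.0 (fully open).
Only numpy, scipy, OpenCV 4.12 (cv2) and the standard library are available. Lean on these libraries where they do the work, as an engineer would, in place of code of your own. Each camera call takes 0.05 s, during which the arm holds its last target.

## Working session

There is one attempt and no reset: what is moved stays moved. The work goes in short steps, each a Python script; the robot and the scene stay as the last script left them, time stands still between calls to the robot, and variables do not carry over. Pictures are saved under pics/ and viewed, and the job is handed in when it is done.

```bash
mkdir -p pics; python3 - <<'E'
from cell import r, optics
import cv2, numpy as np
for n in ("scene","top"):
    im=optics.get_image(n)
    cv2.imwrite(f"pics/{n}0.png",cv2.resize(im["pixels"][:,:,::-1],(800,600)))
    np.savez(f"pics/{n}0.npz",**im)
    print(n,im["fx"],im["cx"],im["cy"],np.round(im["camera_from_world"],3).tolist())
print(r.current_t(),r.finger_overhang,r.current_ee_rot(),r.current_contact_force())
E
```

```text
scene 530.2281214627603 272.43189701150743 203.82713764696567 [[0.745, -0.667, 0.001, -0.282], [-0.262, -0.295, -0.919, 0.23], [0.614, 0.684, -0.394, 1.168], [0.0, 0.0, 0.0, 1.0]]
top 398.5164163309963 272.4467076385812 207.51440000565594 [[-0.024, -1.0, 0.006, 0.049], [-0.994, 0.023, -0.105, 0.435], [0.105, -0.008, -0.994, 1.343], [0.0, 0.0, 0.0, 1.0]]
0.1 0.022 [ 1.31517000e-01  9.91313783e-01 -4.98110494e-04 -1.20094855e-04] [-0.11860313  0.15423963 -0.89097681]
```

View pics/scene0.png

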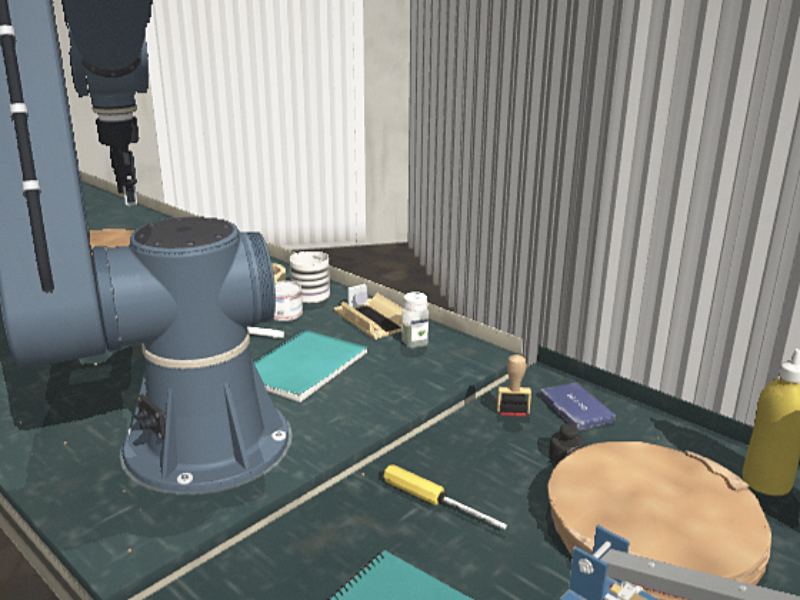

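View pics/top0.png

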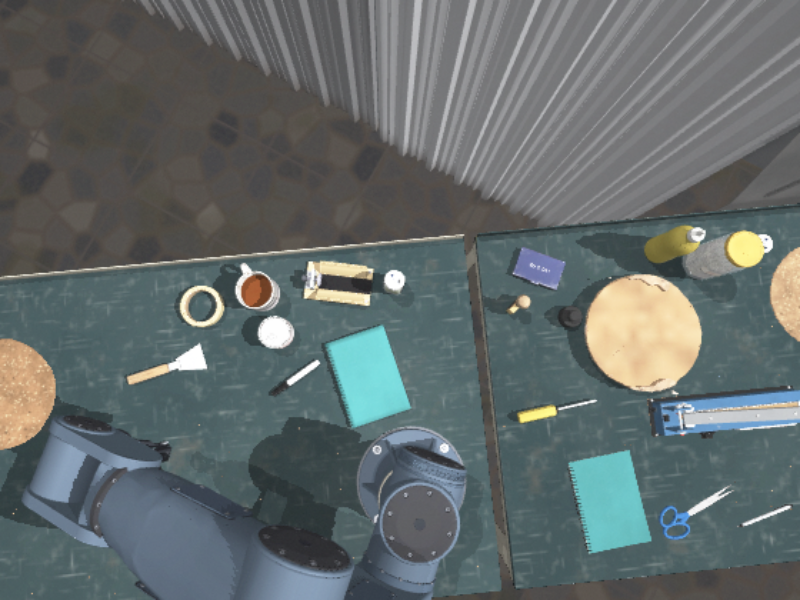

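The scene view shows the jar at (415,320), just right of the cradle at (370,312). In the top view the jar's lid is at (393,281) and the cradle spans x 305–372 at row 284, with its end stop on the left (world +y). Next I'll measure them.

```bash
cat > h.py <<'E'
import numpy as np, cv2
def load(f): return dict(np.load(f))
def cloud(im):
    d=im["depth"]; v,u=np.mgrid[:d.shape[0],:d.shape[1]]
    P=np.stack([(u-im["cx"])/im["fx"]*d,(v-im["cy"])/im["fy"]*d,d,np.ones_like(d)],-1)
    W=P@np.linalg.inv(im["camera_from_world"]).T
    W=W[...,:3]; W[d<=0]=np.nan
    return W
E
python3 - <<'E'
from h import *
t=load("pics/top0.npz"); W=cloud(t)
# crop 200..300 x,  160..240
c=t["pixels"][165:235,190:300,::-1]; cv2.imwrite("pics/crop_top0.png",cv2.resize(c,None,fx=7,fy=7,interpolation=cv2.INTER_NEAREST))
s=load("pics/scene0.npz"); S=cloud(s)
c=s["pixels"][165:255,180:320,::-1]; cv2.imwrite("pics/crop_sc0.png",cv2.resize(c,None,fx=5.5,fy=5.5,interpolation=cv2.INTER_NEAREST))
np.set_printoptions(precision=3,suppress=True,linewidth=200)
z=W[...,2]
print("table z",np.nanmedian(z[260:300,280:330]), np.nanmedian(S[330:350,240:260,2]))
for nm,C in (("top",W),("sc",S)):
    m=(C[...,2]>0.088)&(C[...,2]<0.11)&(abs(C[...,0]-C[...,0])<1)
    # near lid
    n,l,st,ce=cv2.connectedComponentsWithStats(m.astype(np.uint8))
    for i in range(1,n):
        if st[i,4]>15: print(nm,st[i],np.nanmean(C[l==i],0),np.nanmin(C[l==i],0),np.nanmax(C[l==i],0))
E
```

```text
table z 0.00016512231438470248 0.00018008665096985732
top [254   0   6   4  20] [1.141 0.078 0.097] [1.137 0.069 0.088] [1.149 0.086 0.108]
top [263   7  20  13  73] [1.094 0.024 0.1  ] [ 1.074 -0.009  0.088] [1.116 0.056 0.11 ]
top [282  23  32  12 108] [ 1.039 -0.06   0.099] [ 1.017 -0.113  0.088] [ 1.057 -0.008  0.109]
top [313  38  32  17 113] [ 0.979 -0.166  0.099] [ 0.941 -0.216  0.089] [ 1.    -0.111  0.11 ]
top [343  54 102  56 402] [ 0.851 -0.386  0.099] [ 0.747 -0.538  0.088] [ 0.939 -0.212  0.11 ]
top [448 103  29  23 123] [ 0.728 -0.603  0.099] [ 0.689 -0.64   0.088] [ 0.762 -0.558  0.11 ]
top [481 120   6  10  35] [ 0.688 -0.667  0.099] [ 0.675 -0.672  0.088] [ 0.701 -0.662  0.11 ]
top [518 129  30   8 111] [ 0.659 -0.833  0.099] [ 0.65  -0.879  0.088] [ 0.669 -0.781  0.11 ]
top [462 162  13  18  58] [ 0.53  -0.597  0.1  ] [ 0.507 -0.621  0.088] [ 0.563 -0.589  0.11 ]
top [530 164  11  13  83] [ 0.535 -0.829  0.098] [ 0.512 -0.845  0.092] [ 0.554 -0.811  0.104]
top [490 168  19  25  98] [ 0.497 -0.693  0.099] [ 0.462 -0.729  0.089] [ 0.543 -0.678  0.11 ]
top [269 189  14
[... 375 characters left out ...]
608] [1.639 2.257 0.099] [1.098 1.932 0.088] [2.272 2.634 0.11 ]
sc [ 287   64  269  189 1749] [1.109 0.044 0.099] [ 0.748 -0.548  0.088] [2.178 1.832 0.11 ]
sc [48 67 16  5 55] [0.887 2.749 0.098] [0.846 2.709 0.088] [0.939 2.795 0.11 ]
sc [283 204  17  11 139] [0.465 0.024 0.096] [0.446 0.006 0.088] [0.49  0.049 0.101]
sc [354 248  15  12 138] [ 0.407 -0.269  0.099] [ 0.396 -0.281  0.088] [ 0.425 -0.248  0.108]
sc [ 97 261  88  36 951] [-0.031 -0.047  0.099] [-0.092 -0.092  0.088] [0.08  0.045 0.11 ]
sc [528 291  32  20 323] [ 0.514 -0.625  0.099] [ 0.505 -0.65   0.088] [ 0.532 -0.591  0.11 ]
sc [ 400  369   72   48 1015] [ 0.137 -0.615  0.102] [ 0.108 -0.683  0.088] [ 0.168 -0.578  0.11 ]
```

```bash
ls pics
```

```text
crop_sc0.png
crop_top0.png
scene0.npz
scene0.png
top0.npz
top0.png
```

View pics/crop_top0.png

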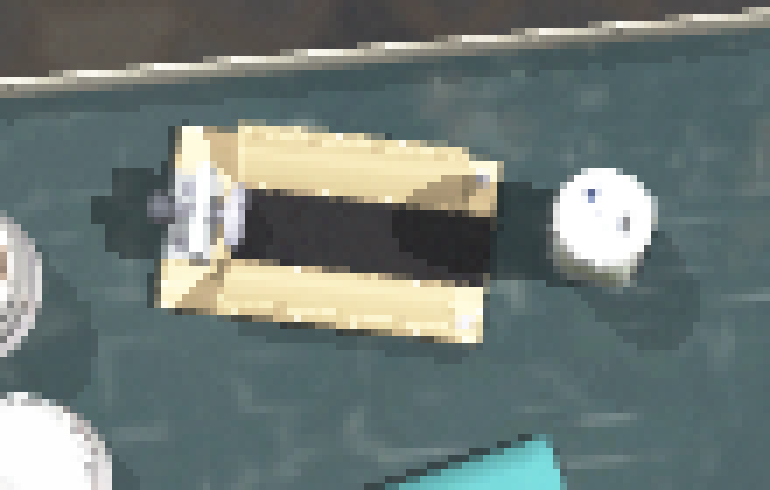

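View pics/crop_sc0.png

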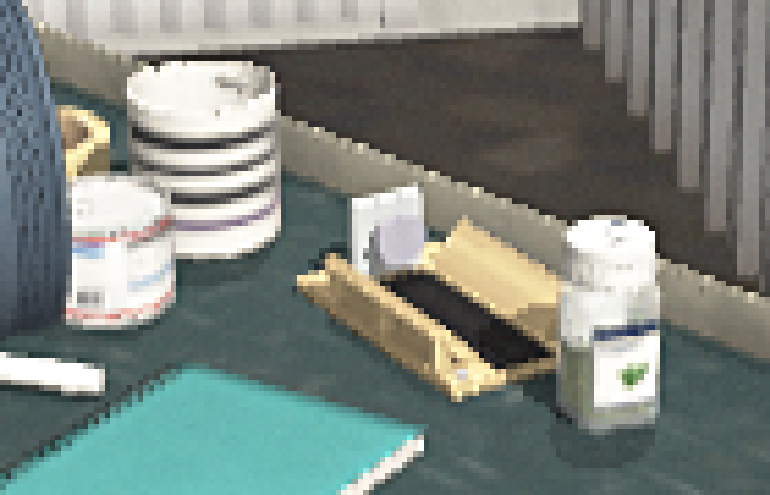

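```bash
python3 - <<'E'
from h import *
np.set_printoptions(precision=3,suppress=True,linewidth=220)
t=load("pics/top0.npz"); W=cloud(t)
print((W[180:220:1,212:266:2,2]*1000)[:, :].round(0).astype(int))
# xy of some
for v,u in ((185,215),(185,258),(210,215),(210,258)): print(v,u,W[v,u])
E
```

```text
[[-3  0 -2 ...  2  4 -6]
 [-5 -1  4 ... -3 -5 -2]
 [-4 -2  1 ...  2 -2 -7]
 ...
 [-1 -3  3 ... -4 -1  1]
 [ 2 -3  4 ...  2 -5 -1]
 [-1 -4 -2 ... -4 -3 -2]]
185 215 [ 0.524  0.239 -0.005]
185 258 [ 0.52   0.087 -0.004]
210 215 [0.435 0.238 0.002]
210 258 [0.431 0.089 0.006]<stdin>:4: RuntimeWarning: invalid value encountered in cast
```

The top crop shows the dark bed from crop pixel (243,190) to (495,287). The lid is centred at about (603,218), and the end stop with its pad is at (200,215). Depth noise is around 3 mm, so I'll average frames and fit edges.

```bash
cat >> h.py <<'E'
def unproj(im,u,v,z):
    T=np.linalg.inv(im["camera_from_world"]); o=T[:3,3]
    d=T[:3,:3]@np.array([(u-im["cx"])/im["fx"],(v-im["cy"])/im["fy"],1.0])
    return o+d*(z-o[2])/d[2]
def proj(im,P):
    P=np.asarray(P,float); C=P@im["camera_from_world"][:3,:3].T+im["camera_from_world"][:3,3]
    return np.stack([C[...,0]/C[...,2]*im["fx"]+im["cx"],C[...,1]/C[...,2]*im["fy"]+im["cy"]],-1)
E
python3 - <<'E'
from h import *
np.set_printoptions(precision=4,suppress=True,linewidth=220)
t=load("pics/top0.npz"); g=t["pixels"].astype(float).mean(2)
up=[];lo=[]
for u in range(228,257):
    c=g[:,u]; mid=np.where(c[195:206]<60)[0]
    if len(mid)<5: continue
    a=195+mid[0]; 
    # search up from row 199 until >100
    def edge(step):
        v=199
        while c[v]<95: v+=step
        # between v-step (dark) and v
        f=(95-c[v-step])/(c[v]-c[v-step]); return v-step+step*f
    up.append((u,edge(-1)));lo.append((u,edge(1)))
up=np.array(up);lo=np.array(lo)
A=np.array([unproj(t,u,v,0.010) for u,v in up]);B=np.array([unproj(t,u,v,0.010) for u,v in lo])
# far edge in A (larger x), near B
for n,P in(("far",A),("near",B)):
    k=np.polyfit(P[:,1],P[:,0],1); print(n,k,np.std(P[:,0]-np.polyval(k,P[:,1])),(P[:,0]-np.polyval(k,P[:,1]))*1000)
# front end of black: along rows
F=[]
for v in range(196,205):
    c=g[v]; u=250
    while c[u]<0 or u<266:
        u+=1
        if abs(c[u]-c[u-1])>12: break
    F.append((v,u,c[254:268].round(0)))
for f in F: print(f)
E
```

```text
far [0.1189 0.4722] 0.0004150417841632767 [-0.1864  0.1427 -0.0313  0.6058 -0.2221  0.8788 -0.5668 -0.3478 -0.3554 -0.3582 -0.2377  0.4145  0.2637]
near [0.1299 0.4358] 0.0004665381430776768 [-0.0697  0.2799 -0.1915 -0.3259 -0.2614 -0.1465 -0.1384  0.2203  0.6461  0.2618  0.8115 -1.1396  0.0533]
(196, 260, array([41., 42., 43., 46., 46., 46., 62., 61., 61., 62., 64., 64., 66., 67.]))
(197, 260, array([42., 43., 45., 42., 42., 40., 61., 49., 62., 62., 63., 63., 67., 71.]))
(198, 261, array([41., 41., 43., 45., 44., 43., 46., 58., 61., 62., 62., 61., 63., 66.]))
(199, 261, array([43., 40., 41., 41., 41., 42., 48., 62., 61., 60., 62., 62., 61., 62.]))
(200, 266, array([42., 40., 40., 40., 40., 41., 50., 60., 61., 60., 61., 61., 59., 64.]))
(201, 260, array([44., 40., 42., 40., 42., 38., 51., 61., 59., 62., 62., 61., 60., 65.]))
(202, 251, array([41., 39., 41., 43., 40., 46., 53., 65., 62., 63., 61., 62., 60., 63.]))
(203, 254, array([42., 39., 42., 41., 42., 47., 55., 68., 65., 66., 64., 62., 60., 61.]))
(204, 259, array([60., 60., 58., 59., 63., 96., 61., 73., 74., 77., 74., 65., 63., 62.]))
```

```bash
python3 - <<'E'
from h import *
np.set_printoptions(precision=4,suppress=True,linewidth=220)
t=load("pics/top0.npz"); W=cloud(t)
print("front",[unproj(t,260.,v,0.010) for v in (198,200,202)])
s=load("pics/scene0.npz")
# overlay check of the model in both images
th=np.arctan(0.1244); ax=np.array([np.sin(th),np.cos(th),0]); ay=np.array([-np.cos(th),np.sin(th),0])
f=unproj(t,260.,200,0.010); y0=f[1]
f=np.array([0.4540+0.1244*y0,y0,0.0]); 
print("f",f,"ax",ax)
c2w=lambda x,y,z: f+ax*x+ay*y+np.array([0,0,z])
for nm,im,(a,b,c,d),k in(("top",t,(165,235,190,300),7),("sc",s,(165,255,180,320),5.5)):
    I=cv2.resize(im["pixels"][a:b,c:d,::-1],None,fx=k,fy=k,interpolation=cv2.INTER_NEAREST)
    def L(P,Q,col):
        p,q=proj(im,np.array([P,Q])); 
        p=tuple(int(v) for v in ((p-[c,a]+.5)*k)); q=tuple(int(v) for v in ((q-[c,a]+.5)*k)); cv2.line(I,p,q,col,1)
    for y in (-18,18): L(c2w(0,y/1e3,.01),c2w(.136,y/1e3,.01),(0,0,255))
    L(c2w(0,-.018,.01),c2w(0,.018,.01),(0,0,255))
    for x in (0,.160): L(c2w(x,-.046,0.008),c2w(x,.046,.008),(0,255,0))
    for y in (-42,42): L(c2w(0.016,y/1e3,.034),c2w(.136,y/1e3,.034),(255,0,255))
    L(c2w(.136,-.022,.054),c2w(.136,.022,.054),(255,0,0))
    an=np.linspace(0,2*np.pi,25)
    J=[np.array([0.4665+.023*np.cos(q),0.027+.023*np.sin(q),.098]) for q in an]
    for i in range(24): L(J[i],J[i+1],(0,0,255))
    J=[np.array([0.4665+.0225*np.cos(q),0.027+.0225*np.sin(q),0]) for q in an]
    for i in range(24): L(J[i],J[i+1],(0,255,0))
    cv2.imwrite(f"pics/ov_{nm}0.png",I)
# lid by color
p=t["pixels"].astype(int); m=(p.min(2)>185); m[:, :262]=0; m[:,290:]=0; m[:182]=0;m[206:]=0
v,u=np.nonzero(m); print(len(u),u.min(),u.max(),v.min(),v.max(),u.mean(),v.mean()); print(unproj(t,(u.min()+u.max())/2,(v.min()+v.max())/2,.098),unproj(t,u.mean(),v.mean(),.098))
E
```

```text
front [array([0.4719, 0.081 , 0.01  ]), array([0.4649, 0.0812, 0.01  ]), array([0.4579, 0.0813, 0.01  ])]
f [0.4641 0.0812 0.    ] ax [0.1234 0.9924 0.    ]
155 269 282 189 203 275.7741935483871 195.63870967741934
[0.4658 0.0286 0.098 ] [0.467  0.0277 0.098 ]
```

View pics/ov_top0.png

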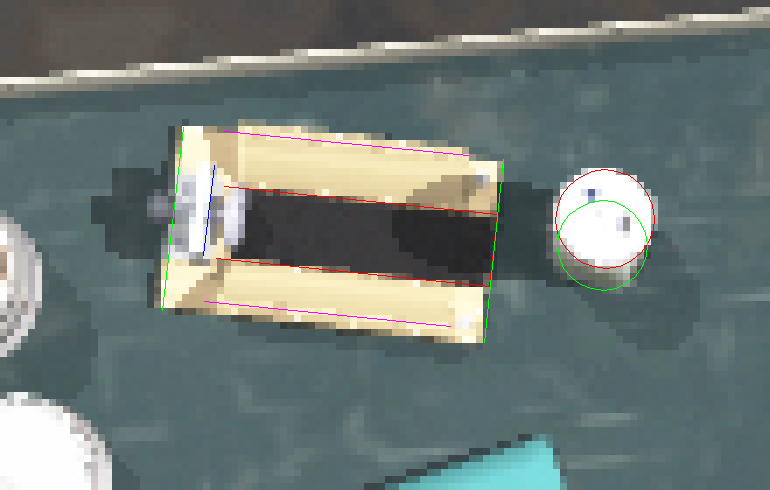

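View pics/ov_sc0.png

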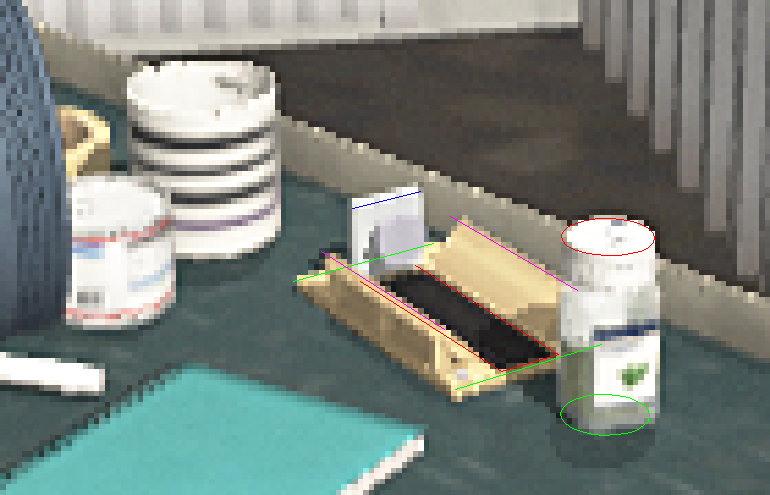

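Model overlay fits both views. In the cradle frame the jar is at about (−52.6, −9.5) mm, so it needs a small sideways push before the forward one. The gripper body would foul the 98 mm lid if the tool were vertical, so I'll tilt it 30° back from the push direction.

```bash
cat >> h.py <<'E'
from scipy.spatial.transform import Rotation as R
F0=np.array([0.4641,0.0812,0.0]); _t=np.arctan(0.1244)
AX=np.array([np.sin(_t),np.cos(_t),0]); AY=np.array([-np.cos(_t),np.sin(_t),0]); AZ=np.array([0,0,1.])
def c2w(x,y,z): return F0+AX*x+AY*y+AZ*z
def w2c(p): d=np.asarray(p)-F0; return np.array([d@AX,d@AY,d[2]])
def rot(p,t,flip=1):
    z=p*np.sin(t)-AZ*np.cos(t); y=np.cross(AZ,p)*flip; x=np.cross(y,z)
    return R.from_matrix(np.stack([x,y,z],1)).as_quat(), z
OH=0.022
def tcp(tip,z): return np.asarray(tip)-OH*z   # tip centre -> tcp
E
python3 - <<'E'
from h import *
from cell import r
t=np.radians(30)
for nm,p,tips in (("lat",AY,[(-.0526,-.0485,.012),(-.0526,-.0485,.15)]),("fwd",AX,[(-.10,0,.012),(-.03,0,.012),(.02,0,.08),(.01,0,.03),(-.1,0,.15)])):
  for fl in (1,-1):
    q,z=rot(p,t,fl)
    for c in tips:
        s=r.inverse_kinematics(tcp(c2w(*c),z),q); print(nm,fl,c,None if s is None else np.round(s,2))
E
```

```text
lat 1 (-0.0526, -0.0485, 0.012) [-0.06  0.84  1.54  0.03  1.29  1.61]
lat 1 (-0.0526, -0.0485, 0.15) [-0.06  0.64  1.51  0.03  1.52  1.62]
lat -1 (-0.0526, -0.0485, 0.012) [-0.06  0.84  1.54  0.03  1.29 -1.53]
lat -1 (-0.0526, -0.0485, 0.15) [-0.06  0.64  1.51  0.03  1.52 -1.52]
fwd 1 (-0.1, 0, 0.012) [-0.43  0.64  2.02  0.73  0.8   2.23]
fwd 1 (-0.03, 0, 0.012) [-0.28  0.63  2.04  0.82  0.74  2.29]
fwd 1 (0.02, 0, 0.08) [-0.17  0.49  2.04  0.76  0.81  2.5 ]
fwd 1 (0.01, 0, 0.03) [-0.19  0.59  2.04  0.84  0.73  2.37]
fwd 1 (-0.1, 0, 0.15) [-0.43  0.36  1.98  0.58  1.05  2.47]
fwd -1 (-0.1, 0, 0.012) [-0.43  0.64  2.02  0.73  0.8  -0.91]
fwd -1 (-0.03, 0, 0.012) [-0.28  0.63  2.04  0.82  0.74 -0.85]
fwd -1 (0.02, 0, 0.08) [-0.17  0.49  2.04  0.76  0.81 -0.64]
fwd -1 (0.01, 0, 0.03) [-0.19  0.59  2.04  0.84  0.73 -0.77]
fwd -1 (-0.1, 0, 0.15) [-0.43  0.36  1.98  0.58  1.05 -0.67]
```

```bash
python3 - <<'E'
from h import *
np.set_printoptions(precision=3,suppress=True,linewidth=220)
S=cloud(load("pics/scene0.npz"));W=cloud(load("pics/top0.npz"))
for nm,C in(("s",S),("t",W)):
  m=(C[...,0]>0.52)&(C[...,0]<0.70)&(C[...,1]>-.1)&(C[...,1]<.2)
  P=C[m]
  for a in np.arange(.52,.70,.01):
    q=P[(P[:,0]>=a)&(P[:,0]<a+.01)]
    if len(q): print(nm,round(a,2),len(q),q[:,2].min(),np.median(q[:,2]),q[:,2].max())
E
```

```text
s 0.52 98 -0.0023535544851047696 0.0008444245271178596 0.03460200883084319
s 0.53 94 -0.0034964168907413162 0.0005012839536413516 0.003982804081572255
s 0.54 89 -0.0030102892843698603 0.000649923194388724 0.003771728355218995
s 0.55 151 -0.004039352135333907 0.0014300634156264591 0.03694311570964759
s 0.56 276 -0.0032482835643240504 0.012191412909955901 0.03757838472129671
s 0.57 455 -0.0027319758088391044 0.016247439407531927 0.036131454802740604
s 0.58 53 -0.0010927315389335224 0.016810202201376523 0.034758013966582846
t 0.52 210 -0.008987409392334333 -0.0007960091342358311 0.03522531055022049
t 0.53 240 -0.010697611236656357 -0.0003168587467866635 0.007155272160488169
t 0.54 245 -0.007928868918917642 -0.0005116195254382117 0.007821198660400208
t 0.55 265 -0.008285211694907257 0.0002260110722449582 0.037480037322879634
t 0.56 263 -0.007751476031761406 0.003382335607422071 0.038616545223236765
t 0.57 125 -0.009263363060661556 0.019914442232060514 0.03817343910395499
t 0.58 1 0.030224489151099432 0.030224489151099432 0.030224489151099432
```

```bash
cat >> h.py <<'E'
def push(r,tip_c0,axis,dist,rotz,step=0.001,vel=0.03,fstop=4.0,verbose=True,bias=None):
    """advance tip from cradle-frame point along world dir axis; stop when force along -axis > fstop"""
    q,z=rotz; p0=tcp(c2w(*tip_c0),z)
    b=np.array(r.current_contact_force()) if bias is None else bias
    log=[];s=0
    while s<dist-1e-9:
        s=min(s+step,dist); r.move_linear(p0+axis*s,rot=None,vel=vel)
        f=np.array(r.current_contact_force())-b; log.append((s,-f@axis,f[2]))
        if -f@axis>fstop: break
    if verbose:
        for l in log[::max(1,len(log)//15)]: print("s %.4f F %.2f fz %.2f"%l)
        print("end s %.4f F %.2f fz %.2f t %.2f"%(*log[-1],r.current_t()))
    return log
def snap(optics,n):
    for nm,(a,b,c,d),k in(("top",(165,235,190,300),7),("scene",(165,255,180,320),5.5)):
        im=optics.get_image(nm); np.savez(f"pics/{n}_{nm}.npz",**im)
        I=cv2.resize(im["pixels"][a:b,c:d,::-1],None,fx=k,fy=k,interpolation=cv2.INTER_NEAREST)
        cv2.imwrite(f"pics/{n}_{nm}.png",I)
E
python3 - <<'E'
from h import *
from cell import r,optics
t=np.radians(30); rz=rot(AY,t,-1); q,z=rz
r.set_gripper(0.12)
r.move_to(tcp(c2w(-.0526,-.060,.15),z),q)
print(r.current_t(), r.current_opening())
r.move_linear(tcp(c2w(-.0526,-.060,.016),z),vel=0.1)
print(r.current_t(),w2c(np.array(r.current_tool_pos())+OH*z))
push(r,(-.0526,-.060,.016),AY,.0275,rz,vel=0.03,fstop=6)
print(w2c(np.array(r.current_tool_pos())+OH*z))
snap(optics,"lat")
E
```

```text
3.0917 0.12137994544841599
4.5833 [-0.05257917 -0.06034385  0.01652924]
s 0.0010 F 0.52 fz 0.20
s 0.0020 F 0.71 fz -0.27
s 0.0030 F -0.20 fz -0.66
s 0.0040 F 0.55 fz 0.28
s 0.0050 F 0.73 fz -0.13
s 0.0060 F 0.21 fz 0.05
s 0.0070 F 0.30 fz -1.07
s 0.0080 F 0.16 fz -0.91
s 0.0090 F 0.49 fz -0.81
s 0.0100 F -0.03 fz -0.97
s 0.0110 F 0.63 fz -0.83
s 0.0120 F 0.75 fz -0.31
s 0.0130 F 0.08 fz -1.22
s 0.0140 F 0.74 fz -0.25
s 0.0150 F 0.72 fz 0.12
s 0.0160 F 0.28 fz -1.50
s 0.0170 F 2.33 fz 0.14
s 0.0180 F 1.46 fz -0.14
s 0.0190 F 1.17 fz -0.65
s 0.0200 F 1.42 fz -0.51
s 0.0210 F 3.26 fz 0.62
s 0.0220 F 1.87 fz 0.18
s 0.0230 F 2.20 fz -0.34
s 0.0240 F 2.12 fz -0.07
s 0.0250 F 1.94 fz -0.10
s 0.0260 F 1.74 fz 0.47
s 0.0270 F 1.91 fz -0.07
s 0.0275 F 2.04 fz -0.75
end s 0.0275 F 2.04 fz -0.75 t 11.58
[-0.05260222 -0.03250149  0.01600339]
```

View pics/lat_scene.png

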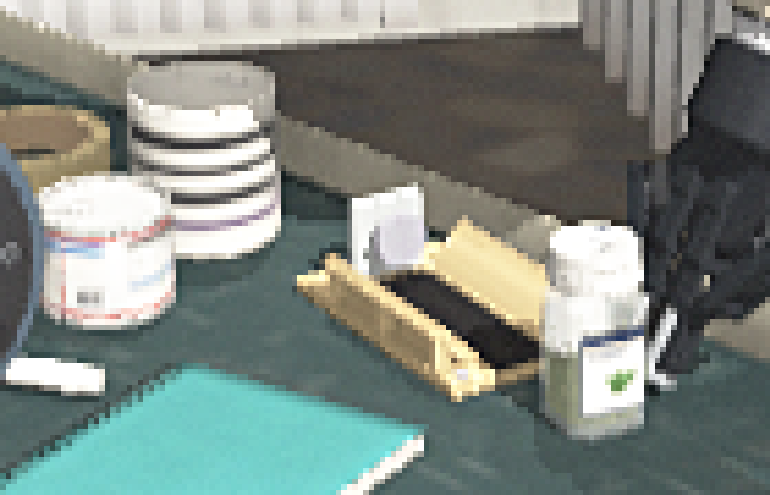

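The scene crop shows the jar still upright at about (595,330), with the gripper to its right at (680,330). It was shifted toward the near side by about 11 mm. Next: measure it, then move behind it for the forward push.

```bash
cat >> h.py <<'E'
def lid(im,lo=262,hi=290,top=182,bot=210):
    p=im["pixels"].astype(int); m=(p.min(2)>185); m[:, :lo]=0; m[:,hi:]=0; m[:top]=0;m[bot:]=0
    v,u=np.nonzero(m); 
    P=unproj(im,(u.min()+u.max())/2,(v.min()+v.max())/2,.098); Q=unproj(im,u.mean(),v.mean(),.098)
    return len(u),w2c(P),w2c(Q)
E
python3 - <<'E'
from h import *
from cell import r,optics
np.set_printoptions(precision=4,suppress=True)
print(lid(load("pics/top0.npz")))
print(lid(load("pics/lat_top.npz")))
zl=rot(AY,np.radians(30),-1)[1]
r.move_linear(tcp(c2w(-.0526,-.045,.016),zl),vel=.08)
r.move_linear(tcp(c2w(-.0526,-.055,.13),zl),vel=.2)
t=np.radians(30); rz=rot(AX,t,-1); q,z=rz
r.move_to(tcp(c2w(-.115,0,.13),z),q)
print(r.current_t())
snap(optics,"b4")
print(lid(load("pics/b4_top.npz")))
print(r.current_t(),w2c(np.array(r.current_tool_pos())+OH*z))
E
```

```text
(155, array([-0.052 , -0.0082,  0.098 ]), array([-0.0528, -0.0095,  0.098 ]))Traceback (most recent call last):
  File "<stdin>", line 5, in <module>
  File "h.py", line 47, in lid
    P=unproj(im,(u.min()+u.max())/2,(v.min()+v.max())/2,.098); Q=unproj(im,u.mean(),v.mean(),.098)
                 ~~~~~^^
    return umr_minimum(a, axis, None, out, keepdims, initial, where)
ValueError: zero-size array to reduction operation minimum which has no identity
```

The arm hid the lid in that top frame, so I'll measure once it's clear.

```bash
python3 - <<'E'
from h import *
from cell import r,optics
np.set_printoptions(precision=4,suppress=True)
zl=rot(AY,np.radians(30),-1)[1]
r.move_linear(tcp(c2w(-.0526,-.045,.016),zl),vel=.08)
r.move_linear(tcp(c2w(-.0526,-.055,.13),zl),vel=.2)
t=np.radians(30); rz=rot(AX,t,-1); q,z=rz
r.move_to(tcp(c2w(-.13,0,.13),z),q)
print(r.current_t())
snap(optics,"b4")
print(r.current_t(),w2c(np.array(r.current_tool_pos())+OH*z))
try: print(lid(load("pics/b4_top.npz")))
except Exception as e: print(e)
E
```

```text
13.4917
13.5917 [-0.1293 -0.0006  0.1296]
(127, array([-0.0544, -0.0002,  0.098 ]), array([-0.0537,  0.0007,  0.098 ]))
```

View pics/b4_top.png

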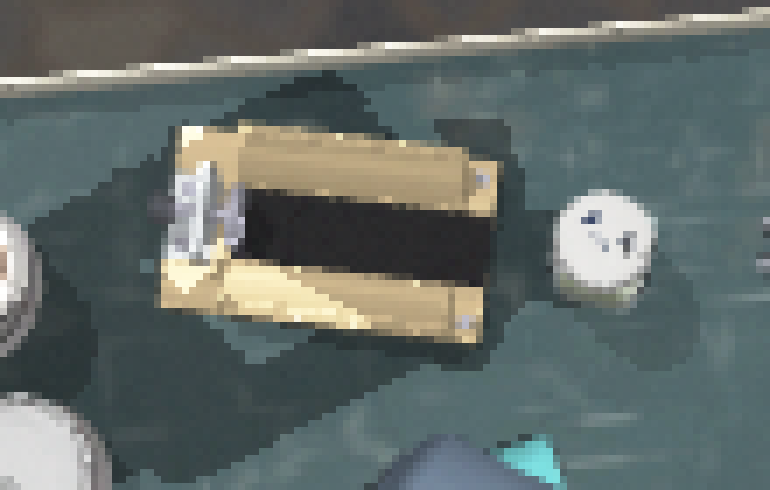

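View pics/b4_scene.png

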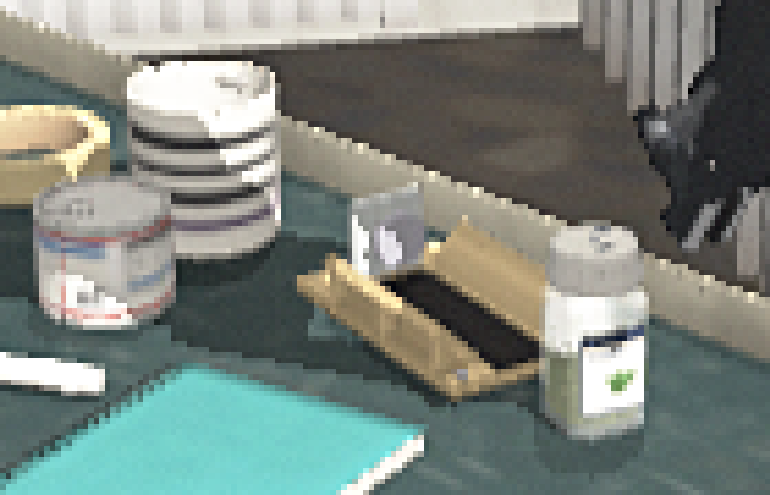

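The lid is now at (−54, 0) mm in the cradle frame: centred and upright. The top crop shows it at (603,240), in line with the bed. Now the forward push.

```bash
python3 - <<'E'
from h import *
from cell import r,optics
np.set_printoptions(precision=4,suppress=True)
t=np.radians(30); rz=rot(AX,t,-1); q,z=rz
r.move_linear(tcp(c2w(-.115,0,.016),z),q,vel=.12)
b=np.mean([r.current_contact_force() for _ in range(1)],0)
push(r,(-.115,0,.016),AX,.050,rz,step=.005,vel=.03,fstop=6,bias=b)
log=push(r,(-.065,0,.016),AX,.016,rz,step=.001,vel=.02,fstop=5,bias=b)
print(w2c(np.array(r.current_tool_pos())+OH*z))
r.sleep(.3)
snap(optics,"foot")
try: print(lid(load("pics/foot_top.npz"),lo=250,hi=285))
except Exception as e: print(e)
E
```

```text
s 0.0050 F -0.37 fz -0.57
s 0.0100 F -0.98 fz -0.30
s 0.0150 F -0.51 fz -0.54
s 0.0200 F -1.43 fz -0.34
s 0.0250 F -0.88 fz 0.10
s 0.0300 F 0.03 fz -0.74
s 0.0350 F -0.33 fz 0.33
s 0.0400 F -0.80 fz -1.08
s 0.0450 F -1.37 fz 0.03
s 0.0500 F -0.63 fz 0.51
end s 0.0500 F -0.63 fz 0.51 t 17.87
s 0.0010 F 1.11 fz -1.11
s 0.0020 F 0.38 fz 0.47
s 0.0030 F 1.23 fz 0.10
s 0.0040 F 0.17 fz -0.56
s 0.0050 F -0.10 fz -0.35
s 0.0060 F 0.05 fz -0.21
s 0.0070 F 0.64 fz -0.55
s 0.0080 F 1.00 fz 0.83
s 0.0090 F 0.72 fz 0.02
s 0.0100 F 0.03 fz 0.54
s 0.0110 F -0.42 fz -0.41
s 0.0120 F 0.96 fz -1.09
s 0.0130 F 0.70 fz -0.16
s 0.0140 F 0.24 fz -0.16
s 0.0150 F -0.10 fz -0.80
s 0.0160 F 7.72 fz 2.49
end s 0.0160 F 7.72 fz 2.49 t 21.87
[-0.0495 -0.0001  0.016 ]
(66, array([-0.019 , -0.0114,  0.098 ]), array([-0.0229, -0.0079,  0.098 ]))
```

View pics/foot_top.png

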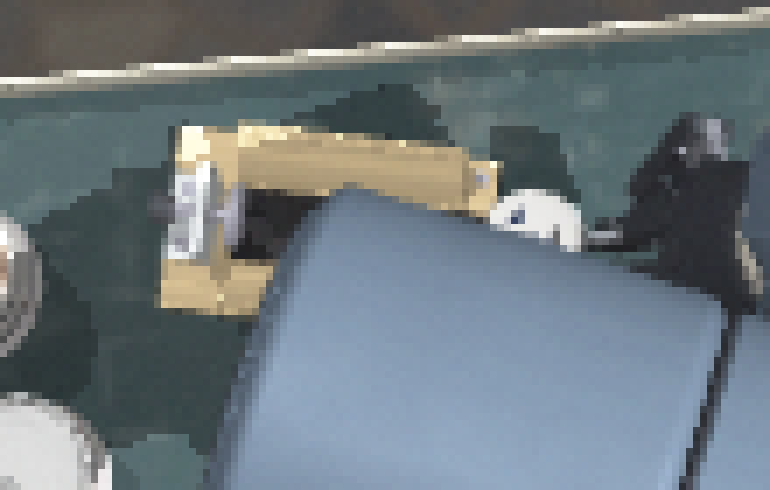

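View pics/foot_scene.png

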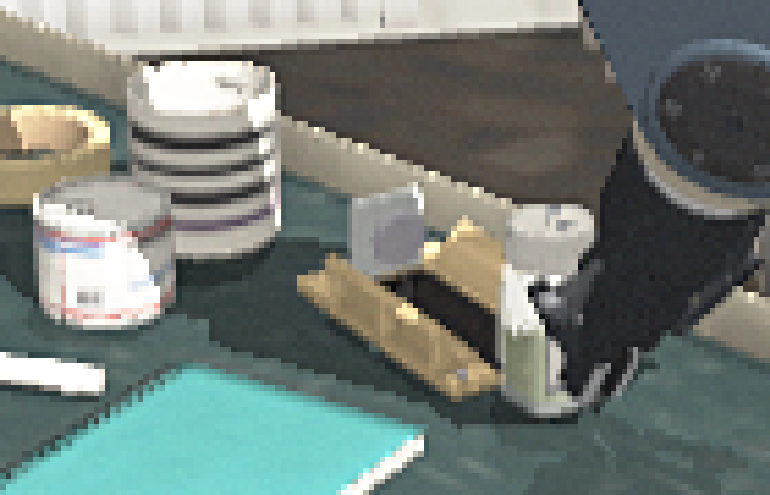

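Force stop hit at the edge: 7.7 N at tip x = −49.5 mm. That's several mm further than I predicted, so I'll back off and check that the jar is upright and where it stands. The arm covers half the lid in this top view.

```bash
python3 - <<'E'
from h import *
from cell import r,optics
np.set_printoptions(precision=4,suppress=True)
t=np.radians(30); rz=rot(AX,t,-1); q,z=rz
r.move_linear(tcp(c2w(-.070,0,.020),z),q,vel=.06)
r.move_linear(tcp(c2w(-.12,0,.09),z),q,vel=.2)
print(r.current_t()); r.sleep(.1)
snap(optics,"foot2")
try: print(lid(load("pics/foot2_top.npz"),lo=250,hi=285))
except Exception as e: print(e)
E
```

```text
23.3583
(136, array([-0.0202, -0.    ,  0.098 ]), array([-0.021 ,  0.0023,  0.098 ]))
```

View pics/foot2_top.png

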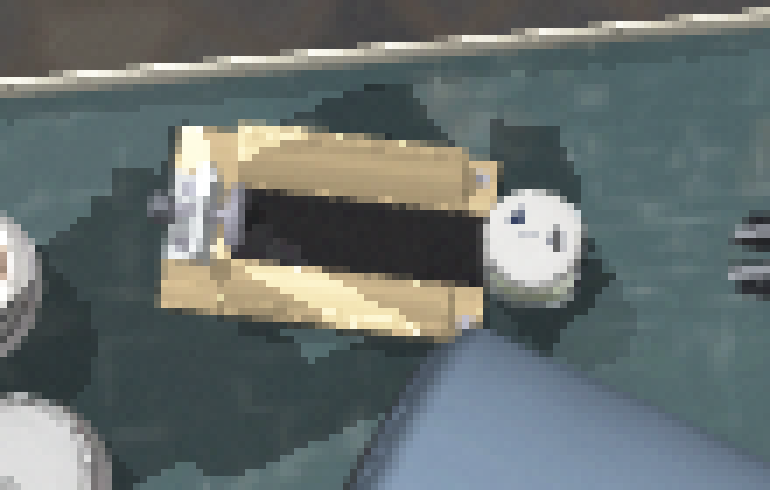

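View pics/foot2_scene.png

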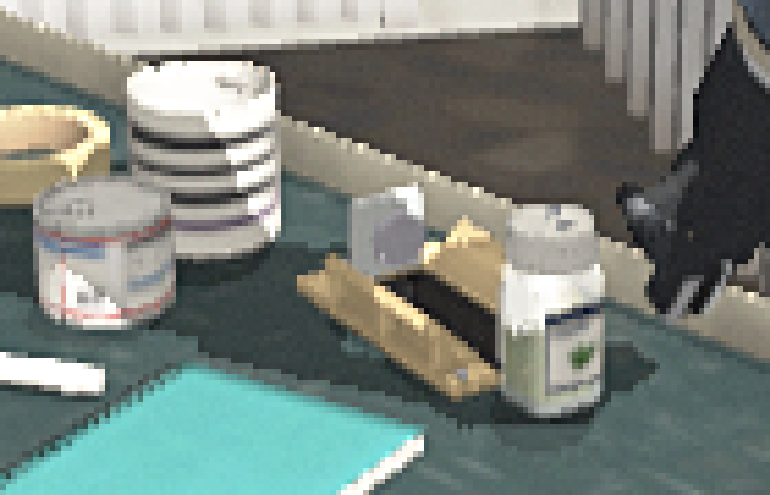

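The jar stands upright and square against the front edge (lid at crop (533,237), about −20.5 mm in my frame). That puts my front-edge estimate about 3 mm short, so the true x is about my x − 3 mm. Next is the high push to tip it.

```bash
python3 - <<'E'
from h import *
from cell import r,optics
np.set_printoptions(precision=4,suppress=True)
t=np.radians(30); rz=rot(AX,t,-1); q,z=rz
r.move_linear(tcp(c2w(-.075,0,.080),z),q,vel=.1)
b=np.array(r.current_contact_force())
push(r,(-.075,0,.080),AX,.080,rz,step=.005,vel=.04,fstop=6,bias=b)
r.sleep(.3)
snap(optics,"tip"); print(r.current_t())
E
```

```text
s 0.0050 F -0.60 fz 1.70
s 0.0100 F -0.37 fz 1.42
s 0.0150 F -1.36 fz 1.61
s 0.0200 F 0.02 fz 2.12
s 0.0250 F -0.47 fz 1.62
s 0.0300 F 0.32 fz 1.80
s 0.0350 F -0.01 fz 3.21
s 0.0400 F 0.51 fz 1.20
s 0.0450 F 0.50 fz 1.80
s 0.0500 F -0.58 fz 1.95
s 0.0550 F 0.09 fz 1.15
s 0.0600 F 0.55 fz 1.20
s 0.0650 F -0.12 fz 1.98
s 0.0700 F -0.08 fz 2.52
s 0.0750 F -0.86 fz 1.38
s 0.0800 F -0.65 fz 0.69
end s 0.0800 F -0.65 fz 0.69 t 28.57
28.9667
```

View pics/tip_scene.png

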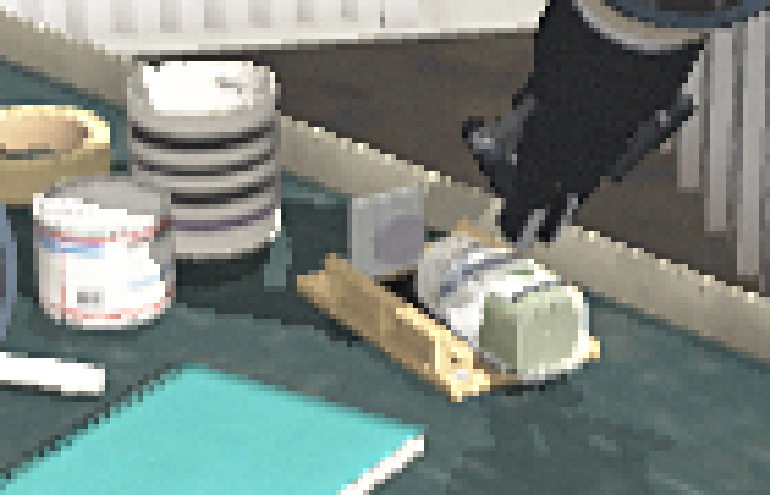

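View pics/tip_top.png

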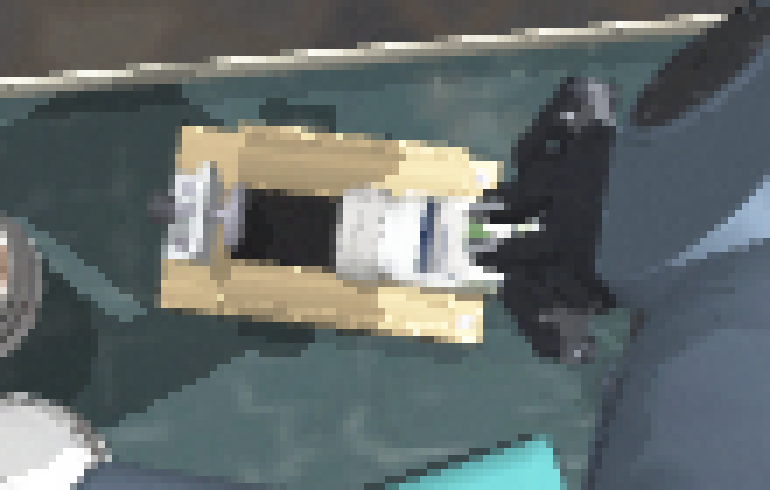

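The jar lies in the trough with its lid toward the stop: foot face at scene (535,335), lid end at top-crop u≈337. I'll measure its axis and move behind the foot.

```bash
cat >> h.py <<'E'
def lying(files):
    C=[]
    for f in files:
        W=cloud(load(f)).reshape(-1,3); d=W-F0; c=np.stack([d@AX,d@AY,d[:,2]],1); c=c[np.isfinite(c).all(1)]
        C.append(c)
    return C
E
python3 - <<'E'
from h import *
from cell import r,optics
np.set_printoptions(precision=4,suppress=True)
t=np.radians(30); rz=rot(AX,t,-1); q,z=rz
r.move_linear(tcp(c2w(-.06,0,.09),z),q,vel=.2)
r.move_linear(tcp(c2w(-.10,0,.03),z),q,vel=.15)
snap(optics,"ly"); print(r.current_t())
for f,c in zip("ts",lying(["pics/ly_top.npz","pics/ly_scene.npz"])):
    m=(c[:,2]>.042)&(c[:,2]<.066)&(c[:,0]>-.05)&(c[:,0]<.108)&(abs(c[:,1])<.035)
    p=c[m]; print(f,len(p),np.percentile(p,[1,5,50,95,99],axis=0))
    for a in np.arange(-.03,.1,.02):
        k=p[(p[:,0]>=a)&(p[:,0]<a+.02)]
        if len(k)>5: print(f,round(a,3),len(k),"y",np.percentile(k[:,1],[3,97]),"z",np.median(k[:,2]))
E
```

```text
30.175
t 160 [[ 0.0208 -0.0194  0.0432]
 [ 0.0271 -0.0172  0.0454]
 [ 0.0507  0.0014  0.0528]
 [ 0.0706  0.02    0.0587]
 [ 0.0725  0.0225  0.0615]]
t 0.01 13 y [-0.0182  0.0003] z 0.05309280841007591
t 0.03 65 y [-0.0193  0.0221] z 0.053724048492767684
t 0.05 72 y [-0.0171  0.021 ] z 0.05197695235033528
t 0.07 10 y [-0.0158  0.0171] z 0.05243272809008004
s 298 [[-0.0246 -0.0189  0.0423]
 [-0.0227 -0.0134  0.0432]
 [ 0.0111  0.0098  0.0535]
 [ 0.0682  0.0219  0.0578]
 [ 0.0737  0.0252  0.0598]]
s -0.03 84 y [-0.0188  0.0251] z 0.050070330309298194
s -0.01 63 y [-0.0136  0.0235] z 0.055430648928099235
s 0.01 54 y [-0.0138  0.0227] z 0.055105325526437876
s 0.03 41 y [-0.0123  0.0215] z 0.05483970356326762
s 0.05 46 y [-0.0128  0.0209] z 0.05291051947187159
s 0.07 10 y [0.0059 0.0169] z 0.04896471545174902
```

View pics/ly_top.png

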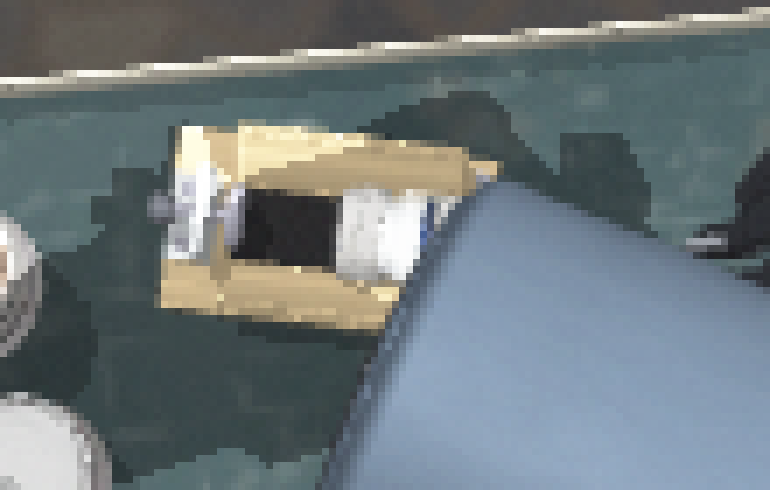

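View pics/ly_scene.png

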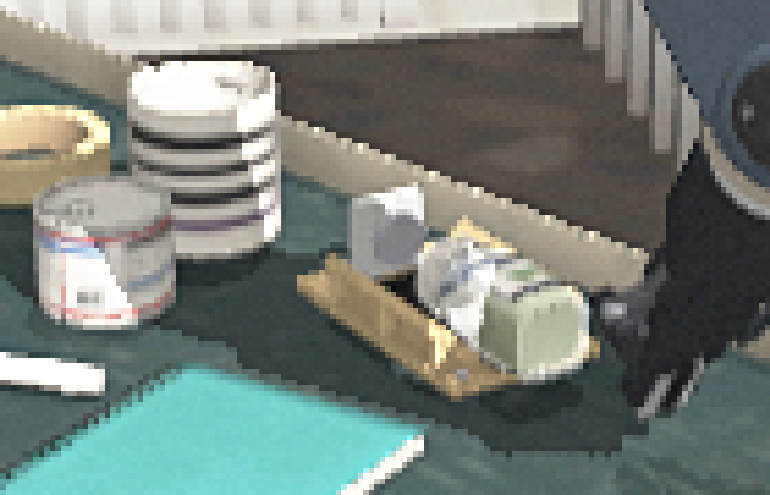

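```bash
python3 - <<'E'
from h import *
np.set_printoptions(precision=4,suppress=True)
t=load("pics/top0.npz")
for uc in (241,245,248):
    for zz in (.033,.045): print(uc,zz,w2c(unproj(t,uc/7+190-.5,215/7+165-.5,zz)))
print(t["pixels"][196:200,217:232].mean(2).round(0))
print("plate top front",[w2c(unproj(t,u/7+190-.5,190/7+165-.5,.054)) for u in (208,213)])
s=load("pics/scene0.npz")
for n in ("pics/scene0.npz","pics/b4_scene.npz","pics/foot2_scene.npz"):
    c=lying([n])[0]; m=(abs(c[:,1])<.013)&(c[:,2]>.022)&(c[:,2]<.047)&(c[:,0]>.1)&(c[:,0]<.15); print(m.sum(),np.percentile(c[m,0],[5,25,50,75,95]))
    m=(abs(c[:,1])<.021)&(abs(c[:,1])>.017)&(c[:,2]>.022)&(c[:,2]<.05)&(c[:,0]>.1)&(c[:,0]<.15); print(" plate",m.sum(),np.percentile(c[m,0],[5,25,50,75,95]))
E
```

```text
241 0.033 [ 0.1233 -0.002   0.033 ]
241 0.045 [ 0.1217 -0.0005  0.045 ]
245 0.033 [ 0.1214 -0.0022  0.033 ]
245 0.045 [ 0.1198 -0.0007  0.045 ]
248 0.033 [ 0.1199 -0.0023  0.033 ]
248 0.045 [ 0.1184 -0.0008  0.045 ]
[[239. 255. 192. 123. 141. 242. 239. 197.  50.  51.  50.  62.  60.  60.
   57.]
 [252. 255. 225. 130. 144. 237. 232. 162.  51.  53.  52.  53.  61.  61.
   61.]
 [253. 255. 226. 131. 146. 223. 222. 161.  52.  50.  52.  49.  60.  60.
   61.]
 [255. 254. 226. 140. 227. 192. 208.  89.  49.  51.  51.  51.  60.  58.
   59.]]
plate top front [array([ 0.1377, -0.0098,  0.054 ]), array([ 0.1353, -0.0101,  0.054 ])]
81 [0.1217 0.1251 0.127  0.139  0.1449]
 plate 13 [0.1278 0.1374 0.1392 0.1405 0.1468]
78 [0.122  0.1247 0.1272 0.1385 0.1427]
 plate 16 [0.1239 0.138  0.1392 0.1405 0.1456]
81 [0.1225 0.125  0.1271 0.1377 0.1435]
 plate 15 [0.1274 0.1325 0.1363 0.1394 0.1408]
```

Both views put the pad face at x ≈ 121–127 mm in my frame, so the lid has about 50 mm to travel. I'll slide coarsely and stop well short, then take fine force-guarded steps.

```bash
cat >> h.py <<'E'
def favg(r,n=6,dt=0.02):
    a=[]
    for _ in range(n): a.append(r.current_contact_force()); r.sleep(dt)
    return np.mean(a,0)
E
python3 - <<'E'
from h import *
from cell import r,optics
np.set_printoptions(precision=4,suppress=True)
t=np.radians(30); rz=rot(AX,t,-1); q,z=rz
r.move_linear(tcp(c2w(-.055,0,.027),z),q,vel=.1)
b=favg(r,8); np.save("bias.npy",b)
push(r,(-.055,0,.027),AX,.060,rz,step=.004,vel=.03,fstop=6,bias=b)
print("friction F",-(favg(r,8)-b)@AX, r.current_t(),w2c(np.array(r.current_tool_pos())+OH*z))
t0=r.current_t()
log=push(r,(.005,0,.027),AX,.004,rz,step=.0005,vel=.01,fstop=4.5,bias=b)
print((r.current_t()-t0)/len(log))
snap(optics,"pre")
E
```

```text
s 0.0040 F 0.32 fz 0.24
s 0.0080 F -0.36 fz -0.80
s 0.0120 F -0.10 fz -0.89
s 0.0160 F -0.43 fz -0.42
s 0.0200 F 0.07 fz -0.08
s 0.0240 F -0.23 fz -0.74
s 0.0280 F -0.49 fz 0.32
s 0.0320 F 0.66 fz -0.38
s 0.0360 F 0.39 fz 0.37
s 0.0400 F -0.08 fz -0.47
s 0.0440 F 0.87 fz -0.01
s 0.0480 F 0.05 fz 0.20
s 0.0520 F 0.58 fz -0.40
s 0.0560 F 0.06 fz -0.34
s 0.0600 F 0.29 fz -0.95
end s 0.0600 F 0.29 fz -0.95 t 35.16
friction F -0.5194154009185618 35.2917 [0.0051 0.0001 0.027 ]
s 0.0005 F 0.98 fz 0.11
s 0.0010 F 1.07 fz 0.57
s 0.0015 F 1.86 fz -0.74
s 0.0020 F 1.89 fz 0.01
s 0.0025 F 1.03 fz 0.46
s 0.0030 F 1.75 fz -0.94
s 0.0035 F 1.07 fz -0.02
s 0.0040 F 0.71 fz 0.64
end s 0.0040 F 0.71 fz 0.64 t 37.29
0.25
```

View pics/pre_top.png

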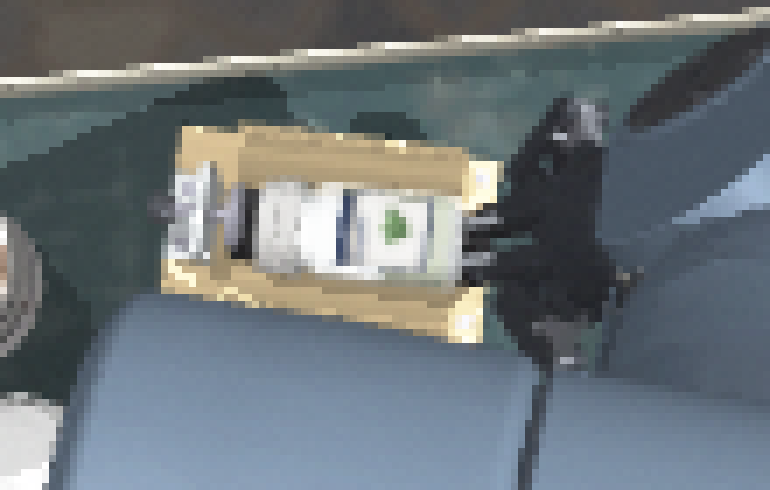

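The lid is at crop u≈258 and the pad at about 245, so roughly 5–6 mm remain. Next are fine steps, then the regulated press.

```bash
python3 - <<'E'
from h import *
from cell import r,optics
np.set_printoptions(precision=4,suppress=True)
t=np.radians(30); rz=rot(AX,t,-1); q,z=rz
b=np.load("bias.npy"); p0=tcp(c2w(.009,0,.027),z)
F=lambda n=1: -( (favg(r,n,.015) if n>1 else np.array(r.current_contact_force()))-b)@AX
s=0; log=[]
while s<.016:
    s+=.0005 if s<.002 else .00025
    r.move_linear(p0+AX*s,vel=.01); f=F()
    log.append(f)
    if f>3.0:
        f=F(3); print("cand",s,f)
        if f>2.8: break
print(np.round(log,1), r.current_t())
# regulate
tgt=9.0; hist=[]; t_ok=None; tb=r.current_t()
fp=f
for i in range(60):
    f=F(4); hist.append((round(r.current_t()-tb,2),round(s*1e3,3),round(f,1)))
    if f>13: s-=.0003
    elif abs(f-tgt)>1.0: s+=float(np.clip((tgt-f)*.00003,-.0003,.00012))
    else:
        if t_ok is None: t_ok=r.current_t()
        if r.current_t()-t_ok>1.4: break
        continue
    if f<7 or f>11.5: t_ok=None
    if s>.018: break
    r.move_linear(p0+AX*s,vel=.01)
    if r.current_t()>62: break
for h in hist: print(h)
print(r.current_t(),w2c(np.array(r.current_tool_pos())+OH*z))
E
```

```text
cand 0.010250000000000007 4.536956663450518
[1.6 0.7 1.  0.2 2.7 2.1 2.5 0.7 1.3 0.8 1.3 0.9 0.8 1.  1.2 1.9 2.  1.5
 2.7 1.4 1.9 0.9 1.8 1.7 1.3 1.7 1.2 1.5 0.7 1.2 1.8 0.9 2.  1.  1.5 1.9
 4.1] 46.6917
(0.07, 10.25, np.float64(4.6))
(0.38, 10.37, np.float64(5.9))
(0.7, 10.462, np.float64(6.5))
(1.02, 10.537, np.float64(7.1))
(1.33, 10.595, np.float64(7.6))
(1.65, 10.638, np.float64(8.2))
(1.72, 10.638, np.float64(7.7))
(2.03, 10.677, np.float64(8.8))
(2.1, 10.677, np.float64(8.3))
(2.17, 10.677, np.float64(8.5))
(2.23, 10.677, np.float64(8.3))
(2.3, 10.677, np.float64(8.7))
(2.37, 10.677, np.float64(8.7))
(2.43, 10.677, np.float64(9.1))
(2.5, 10.677, np.float64(9.0))
(2.57, 10.677, np.float64(8.6))
(2.63, 10.677, np.float64(8.5))
(2.7, 10.677, np.float64(8.3))
(2.77, 10.677, np.float64(8.5))
(2.83, 10.677, np.float64(8.7))
(2.9, 10.677, np.float64(8.2))
(2.97, 10.677, np.float64(8.5))
(3.03, 10.677, np.float64(8.7))
(3.1, 10.677, np.float64(8.6))
49.7917 [ 0.0193 -0.0001  0.027 ]
```

Held a steady 8.5 N for over a second. Sliding friction was about 1.4 N, so the pad saw roughly 7–8.5 N. Now I'll retreat and check.

```bash
python3 - <<'E'
from h import *
from cell import r,optics
np.set_printoptions(precision=4,suppress=True)
t=np.radians(30); rz=rot(AX,t,-1); q,z=rz
r.move_linear(tcp(c2w(-.03,0,.030),z),q,vel=.06)
r.move_linear(tcp(c2w(-.15,-.02,.17),z),q,vel=.25)
r.sleep(.3); snap(optics,"end"); print(r.current_t())
W=optics.get_image("top"); cv2.imwrite("pics/end_full.png",cv2.resize(W["pixels"][:,:,::-1],(800,600)))
for f,c in zip("ts",lying(["pics/end_top.npz","pics/end_scene.npz"])):
    m=(c[:,2]>.042)&(c[:,2]<.066)&(c[:,0]>-.0)&(c[:,0]<.118)&(abs(c[:,1])<.030)
    p=c[m]; print(f,len(p),np.percentile(p[:,0],[1,99]))
    for a in np.arange(.01,.12,.02):
        k=p[(p[:,0]>=a)&(p[:,0]<a+.02)]
        if len(k)>5: print(f,round(a,3),len(k),"y",np.percentile(k[:,1],[3,97]),"z",np.median(k[:,2]))
E
```

```text
52.0667
t 354 [0.0264 0.1163]
t 0.01 18 y [-0.0151  0.022 ] z 0.053655820531921306
t 0.03 79 y [-0.0194  0.0219] z 0.05436043785972022
t 0.05 81 y [-0.0194  0.0234] z 0.05412788529321566
t 0.07 78 y [-0.0181  0.0222] z 0.05453636383197702
t 0.09 72 y [-0.0168  0.0215] z 0.05245475071836214
t 0.11 26 y [-0.0151  0.0196] z 0.0514277362937009
s 271 [0.0244 0.1163]
s 0.01 40 y [-0.0185  0.0235] z 0.049568223866376604
s 0.03 71 y [-0.0189  0.0229] z 0.053058826739489584
s 0.05 61 y [-0.0135  0.0226] z 0.0556828953520635
s 0.07 47 y [-0.0158  0.0222] z 0.05475914024729833
s 0.09 37 y [-0.0124  0.0205] z 0.053311541814214825
s 0.11 15 y [-0.0024  0.019 ] z 0.052265254337410694
```

View pics/end_top.png

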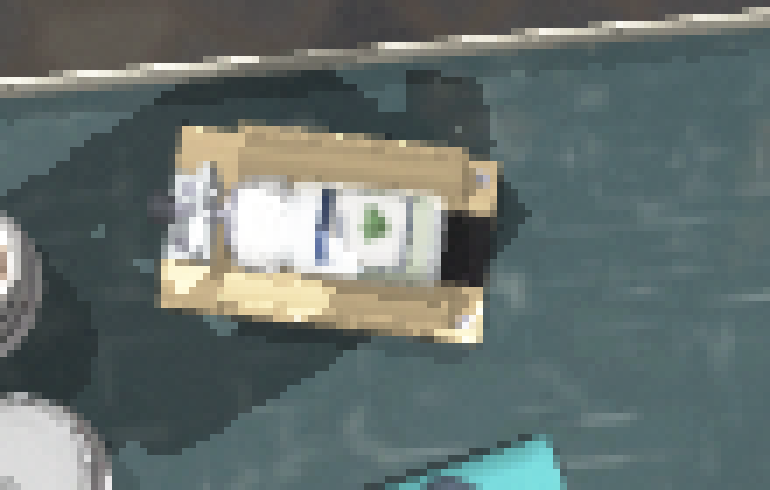

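View pics/end_scene.png

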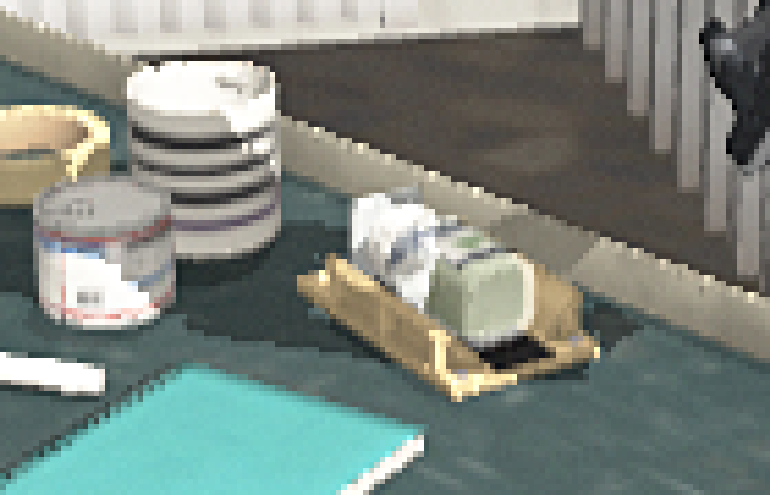

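View pics/end_full.png

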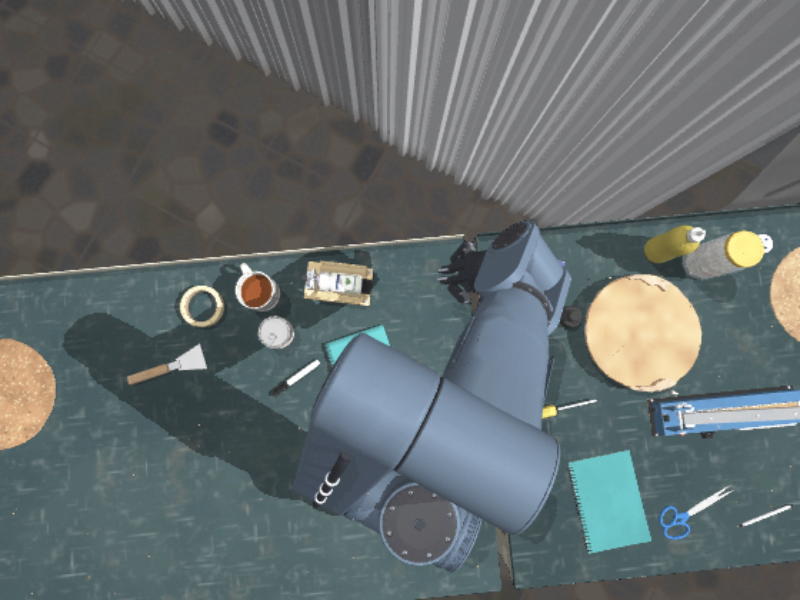

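The jar lies home against the pad: foot at top-crop u≈440, lid at about 230, axis 1.5–2 mm off the middle line. The mug, tape and tin haven't moved. The wrist hides the date stamp and ink pad from above, so I'll check those in the scene view.

```bash
python3 - <<'E'
from h import *
s=load("pics/end_scene.npz"); cv2.imwrite("pics/end_sfull.png",cv2.resize(s["pixels"][:,:,::-1],(800,600)))
a=load("pics/scene0.npz")["pixels"][240:340,340:435].astype(int); b=s["pixels"][240:340,340:435].astype(int)
print((abs(a-b).max(2)>40).sum())
E
```

```text
0
```

View pics/end_sfull.png

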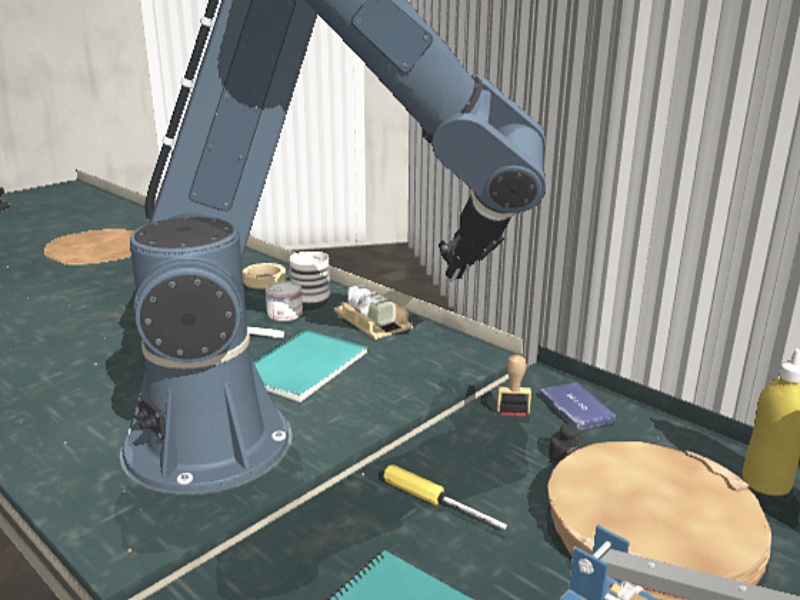

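The date stamp (515,385), ink pad (578,405) and weight (565,442) haven't changed, and the arm is clear of everything. Handing in.

```bash
python3 -c "
from cell import r
print(r.current_t(), r.current_contact_force()); r.hand_in(); print(r.current_t())"
```

```text
52.1167 [-0.06162685  1.2326089   1.11174566]
the job is handed in; nothing more can be done
the job is handed in; nothing more can be done
```

The jar is lying in the trough with its lid against the end stop's pad, and I handed the job in at about 52 s of the 72 s allowed. I was given no verdict.

**What I did:** I pushed the jar about 10 mm sideways to centre it, slid it upright to the front edge, tipped it with a high push and slid it home from the foot end. I then held it against the pad at about 8.5 N at the fingers for over a second. Sliding friction was about 1.4 N, so the pad saw roughly 7–8.5 N; the highest averaged reading was 9.1 N.

**Last checks:**
- **Position:** the jar's foot is about 22 mm past the front edge, its axis about 2 mm off the middle line and close to level.
- **Surroundings:** the fingers were well clear of the jar. The date stamp, ink pad and weight matched the first scene image exactly. The mug, tin and tape look unmoved by eye.

**What disagreed:** my first camera estimate of the front edge was about 3 mm short along the trough. I noticed this when the jar's foot stopped against the edge, and the foot position above is corrected for it. The sliding-contact forces were close to the sensor noise, so the friction figure is rough.

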